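# Tuck a flashing under the nest-box roof shingle and hold it down

## Task

Lift the top metal flashing off the nested pile and slide the front edge of its thin flange, square and centred, about 35 mm (at least 25 mm) under the lower edge of the shingle on the nest-box roof panel, without lifting the shingle. Finish while still holding the flashing by its upright bar and pressing it down firmly, flat on the roof board: do not let go. Leave the other two flashings on the pile and do not disturb the things lying around.

Things in the scene. Friction and masses are not known exactly. Their poses are not given: they have to be found in the camera images.
- grip (a point): middle of the upright bar of the top flashing, an aluminium L-profile. The bar, along the rear edge of the flat flange, is 10 mm thick (x), 150 mm long (y), its top 34 mm above the flange's underside; this point is 17 mm above that underside, 85 mm behind the front edge. x points from the bar to the front edge (the one to tuck), y along the bar, z up. Grasp it from above across its thickness
- edge_l (a point): left (+y) front corner of the top flashing's flange, at its underside: 85 mm ahead, 75 mm left of and 17 mm below the middle of the bar
- edge_r (a point): right (-y) front corner of the same flange, at its underside
- flashing: the top flashing: flange 90 (x) x 150 (y) x 3 mm, 0.11 to 0.21 kg. Origin at the centre of its underside, 40 mm ahead of and 17 mm below the bar's middle; axes as for the grip. It starts level, x pointing away from the robot within 0.3 rad of world x; 80 mm are clear in front of the bar, above the flange, and all behind it
- under2: second flashing of the pile, the same shape but turned half round (its bar is on the side away from the robot); the top one's flange lies on its flange. Origin at the centre of its flange's underside
- under1: lowest flashing of the pile, same shape and way round as the second, nested against it; lies on a fixed wooden offcut 130 x 170 x 30 mm high. Origin at the centre of its flange's underside
- lip (a point): the point on the roof board's top face directly below the middle of the shingle's lower edge. x points in under the shingle, level, away from the robot within 0.3 rad of world x; y along the shingle's edge, z up. The shingle is 220 mm wide (y) and 6 mm thick; the open slot below it is 8 mm high and runs 50 mm in (x) to a fixed batten
- roof_board: plywood board of the roof panel, fixed flat on the bench, 280 (x) x 260 x 18 mm; bare and level for 150 mm before the shingle's edge. Origin on its underside, 20 mm before the shingle's edge (-x), mid-width. A second course of shingles laps over the first 55 mm in from its edge; nothing on it is higher than 39 mm above the bench
- shingle (a joint): how far the shingle is lifted, rad: 0 lying, grows as its lower edge rises. It is hinged 100 mm (x) in from its lower edge and springy (1 N m per rad): 0.06 rad is an edge lifted by 6 mm
- bowl_rim (a point): turned wooden bowl, 124 mm across, 50 mm high, standing by; centre of its mouth
- hammer: hammer lying by; origin under its middle
- nails: closed steel can of nails, 68 mm across, 75 mm high, standing by; origin at the centre of its underside
Not all that is in view belongs to the job. What is shaped like the flashing but pink or yellow is not meant.

How it is judged:
On the way, in this order (a step that is already met when the one before it is completed fails the run):
1. the top flashing is lifted clear of the pile in the fingers (height (world z) of grip above 0.078 m and contact force between flashing and under2 below 0.05 N and contact force between the fingers and flashing above 1 N), for 0.2 s.
2. both front corners of its flange are under the shingle (x of each of edge_l, edge_r in the frame of lip above 0.01 m and z of each of edge_l, edge_r in the frame of lip below 0.007 m), for 0.1 s.
At the end, for the whole second after the job is handed in: Fingers grip the flashing (>3 N) and press it flat on the board (>4 N, within 3 mm, tilt <0.05 rad); both front corners 25 to 54 mm under the shingle, square within 0.12 rad, centred within 25 mm; shingle lying (<0.03 rad); other flashings within 25 mm of their start (x of edge_l in the frame of lip between 0.025 and 0.054 m and x of edge_r in the frame of lip between 0.025 and 0.054 m and angle between the x axis of grip and the x axis of lip, either way round below 0.12 rad and y of grip in the frame of lip between -0.025 and 0.025 m and z of each of edge_l, edge_r in the frame of lip below 0.003 m and z of grip in the frame of lip below 0.02 m and angle between flashing's own z axis and vertical below 0.05 rad and contact force between flashing and roof_board above 4 N and contact force between the fingers and flashing above 3 N and value of joint shingle below 0.03 rad and linear speed of flashing below 0.02 m/s and distance of each of under1, under2 from where it was at the start of the episode below 0.025 m); the arm keeps its last pose, push and grip.
It fails at once if the shingle's edge is lifted by more than 6 mm (0.06 rad) (value of joint shingle above 0.06 rad).
It fails at once if another flashing of the pile is shifted by more than 25 mm (distance of any of under1, under2 from where it was at the start of the episode above 0.025 m).
It fails at once if a thing lying around is shifted by more than 30 mm (distance of any of bowl_rim, hammer, nails from where it was at the start of the episode above 0.03 m).
It also fails if it takes over 45 s, if anything falls off the work surface, if the arm or the gripper's body presses on something with over 40 N, if the wrist force passes 120 N, or if a joint passes its speed limit or range.

## Robot

A 7-joint arm with a two-finger parallel gripper is mounted at the origin on the work surface. World frame = base frame: x ahead of the robot, y to its left, z up, the work surface at z = 0. Lengths are in m, angles in rad, forces in N, time in s.
With the tool pointing down it reaches from about 0.4 to 0.875 m from the base axis. Payload 19.3 kg.
Tool frame: the origin (TCP) lies midway between the tips of the shut fingers; the grasp point (between the pads) lies 19 mm behind it; z points along the fingers, y is the line along which they close (so a half turn about z gives the same grasp; the last joint's range is limited). The gripper opens to 85 mm and grips with 20 to 120 N. Pads are 22 mm wide; open, the fingers measure 114 mm over their backs; the gripper's body (76 mm by 85 mm) begins 54 mm behind the grasp point. The pads swing forward as they close: fully open they stand 13 mm farther back than shut.
Start: joints at [-1.393, 0.521, -0.036, 1.599, 0.021, 1.021, -0.113], TCP at [0.153, 0.606, 0.231] pointing down, gripper open.
Joint ranges: [-2.91, 2.91], [-0.3, 2.13], [-1.5, 1.42], [0.17, 2.43], [-1.26, 4.41], [0.16, 1.93], [-2.52, 2.52]. Speed limits (rad/s): [1.89, 1.89, 2.39, 2.39, 3.01, 3.01, 3.01].

## Interface

Orientations are given as [roll, pitch, yaw] about the fixed x, y, z axes, in that order (R = Rz(yaw) Ry(pitch) Rx(roll)).
In Python, from workcell import * gives the robot as it stands.
- The arm moves only by the shell command python3 -m creep 'ROWS' [FORCE]. ROWS is JSON, a list that holds one entry, the list of rows, each a list of 7 numbers: the closure, from -1 (fully open) to 1 (shut), then the shift along the tool's x, y, z in m, then the turn, a rotation vector about the tool's x, y, z in degrees. A call has 1 to 10 rows; each row shifts and turns the commanded pose from where the row before left it, along the tool's axes as they then stand; what a row does not reach is not made up. A row lasts 1/10 s, in which the tool goes at most 50 mm and 8.59 degrees, less where a joint would pass 70% of its speed; a pose out of reach is approached as far as the arm can. A call is refused whole if a number of a shift passes 0.05 or a number of a turn 8.59, either way. A call with a gripper value outside its range is refused whole. The fingers move at their own pace and stop on an object; FORCE is the grip in N (left out, the last holds). Time passes only in rows, so rows that do not move let the fingers close. It gives the time, the measured TCP pose, the force, the opening and the grip force at its end, in the units of the state.
- observe(): the state, without advancing time (a new reading comes with each control period).
- grab_frame(name): name is "side" or "top"; returns a dict with "image" (400x640x3 uint8, red, green, blue), "range_z" (400x640 float32, m along the optical axis (not along the pixel's ray), 0 where there is no reading), "fx", "fy", "cx", "cy" (pixels), "R" (3x3) and "t" (3): a world point X has camera coordinates R X + t. Camera axes: x right, y down, z forward; pixel columns grow to the right and rows downward; lengths in m; the calibration is good to about 2 mm. A picture is of the moment at which its call begins.
- job_done(): hands the job in; it is judged then, once.
Trained networks look in a picture, given as the dict that the camera call returned (one of the last four; its "shot" number tells which), for a name from the list of things; names that differ only in an ending like _2 or _b are one class to them, and where a whole thing is asked for, a point or a joint stands for the part that bears it (a point fixed in the world has none). Each returns a list of dicts, best first, with "confidence" (0 to 1); they miss things now and then, are a little off and sometimes report something else, mostly with a low value. They report only what shows in the picture. A call takes as long as a camera call. They do not tell look-alikes from the thing itself.
- find_in(picture, thing): "extent" ([centre column, centre row, width, height] in pixels, round what is visible of it).
- outline_of(picture, thing): "region" (400x640 bool, what is visible of it) and "extent" ([centre column, centre row, width, height] in pixels, round what is visible of it).
- tip_of(picture, thing): "position" ([column, row] in pixels: a listed point, or the origin of a listed thing).
The state is a dict: "clock": time; "qpos": joint angles; "qd": joint speeds; "joint_efforts": joint torques, N m; "position": TCP position; "tool_rot": TCP orientation; "force": force on the tool from outside, world axes, zero at the start; "moment": the same for the moment, N m; "grip_width": finger opening in m; "finger_force": force on a finger pad.
Only numpy, scipy, OpenCV 4.12 (cv2) and the standard library are available. Lean on these libraries where they do the work, as an engineer would, in place of code of your own. Each camera call takes 0.05 s, during which the arm holds its last target. There are 200 camera calls.

## Working session

There is one attempt and no reset: what is moved stays moved. The work goes in short steps, Python scripts to look and compute and a shell command to move; the robot and the scene stay as the last step left them, time stands still between calls to the robot, and variables do not carry over. Pictures are saved under pics/ and viewed, at most 10 in all, crops included, and the job is handed in when it is done.

```bash
ls; mkdir -p pics; cat > h.py <<'E'
from workcell import *
import numpy as np, cv2
def save(p,n): cv2.imwrite('pics/'+n, p["image"][:,:,::-1])
def world(p,uv,z=None):
    u,v=uv; ray=np.array([(u-p["cx"])/p["fx"],(v-p["cy"])/p["fy"],1.])
    R=np.array(p["R"]);t=np.array(p["t"]);c=-R.T@t;d=R.T@ray
    if z is not None: return c+d*(z-c[2])/d[2]
    return c+d*p["range_z"][int(round(v)),int(round(u))]
E
python3 - <<'E'
from h import *
s=observe();print({k:np.round(v,3).tolist() for k,v in s.items()})
for n in("top","side"):
    p=grab_frame(n);save(p,n+"0.png")
    for th in("grip","edge_l","edge_r","flashing","under2","lip","roof_board","hammer","nails","bowl_rim"):
        for r in tip_of(p,th)[:3]:
            print(n,th,np.round(r["position"],1),round(r["confidence"],2),np.round(world(p,r["position"]),3))
E
```

```text
pics
{'clock': 0.0, 'qpos': [-1.393, 0.522, -0.036, 1.6, 0.021, 1.021, -0.113], 'qd': [0.001, 0.0, -0.001, 0.0, 0.002, 0.001, 0.0], 'joint_efforts': [-0.002, -92.71, 1.979, -36.992, 0.018, 0.008, 0.0], 'position': [0.153, 0.606, 0.231], 'tool_rot': [-3.14, 0.0, 2.894], 'force': [-0.75, -0.619, -0.847], 'moment': [-0.02, 0.008, 0.001], 'finger_force': 0.0, 'grip_width': 0.085}
top grip [390.3 260.7] 0.97 [ 0.4   -0.197  0.036]
top grip [387.6 218.5] 0.73 [ 0.528 -0.184  0.073]
top grip [450.7 214.6] 0.63 [ 0.545 -0.392  0.026]
top edge_l [400.6 294.5] 0.91 [ 0.295 -0.233  0.001]
top edge_l [413.  196.7] 0.85 [ 0.601 -0.272  0.034]
top edge_l [480.9 201.4] 0.7 [ 0.591 -0.499  0.002]
top edge_r [400.6 294.5] 0.91 [ 0.295 -0.233  0.001]
top edge_r [413.  196.7] 0.85 [ 0.601 -0.272  0.034]
top edge_r [480.9 201.4] 0.7 [ 0.591 -0.499  0.002]
top flashing [454.7 204.8] 0.9 [ 0.58  -0.414  0.002]
top flashing [402.8 268.8] 0.79 [ 0.375 -0.242  0.002]
top flashing [389.6 206.6] 0.61 [ 0.568 -0.197  0.038]
top under2 [387.5 201.2] 0.69 [ 0.586 -0.191  0.037]
top under2 [388.  195.3] 0.61 [ 0.6
[... 585 characters left out ...]
 0.003]
side edge_r [284.5 284.6] 0.93 [ 0.292 -0.232  0.005]
side edge_r [361.3 242.7] 0.79 [ 0.606 -0.281  0.036]
side flashing [333.3 234.9] 0.89 [ 0.531 -0.21   0.07 ]
side flashing [306.4 274.1] 0.7 [ 0.377 -0.246  0.006]
side flashing [380.5 277.2] 0.7 [ 0.573 -0.417  0.002]
side under2 [343.8 229.4] 0.68 [-0.289 -1.002  1.427]
side under2 [338.1 230.5] 0.64 [ 0.582 -0.183  0.031]
side lip [284.  175.4] 0.64 [0.609 0.178 0.03 ]
side lip [279.3 184.1] 0.49 [0.569 0.158 0.02 ]
side roof_board [280.6 182.4] 0.64 [0.58  0.163 0.018]
side hammer [202.6 152.5] 0.57 [0.43  0.522 0.018]
side nails [355.7 186.7] 0.64 [ 0.797 -0.054  0.028]
side bowl_rim [368.6 323. ] 0.59 [ 0.412 -0.519  0.005]
```

View pics/top0.png

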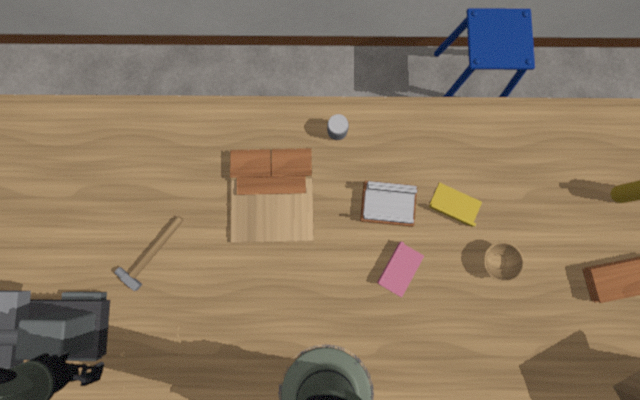

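View pics/side0.png

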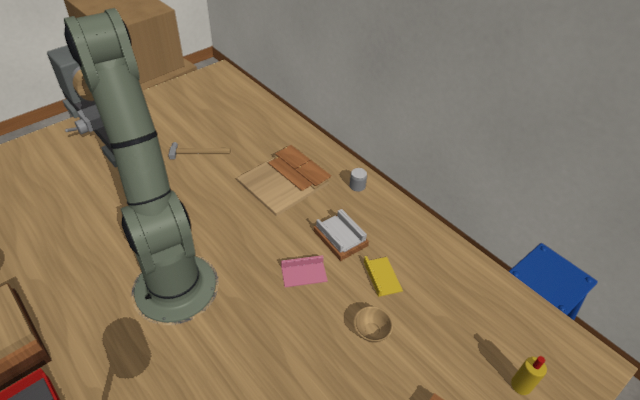

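The top view shows the silver pile at (389,204), its bar on the robot side at row ~223, and the roof panel at (271,195), with the shingle's lower edge at row ~193. The pink (400,270) and yellow (456,204) pieces are decoys. Next I fit poses from the depth.

```bash
cat > m.py <<'E'
from h import *
def cloud(p):
    v,u=np.mgrid[0:400,0:640];z=p["range_z"]
    c=np.stack([(u-p["cx"])/p["fx"]*z,(v-p["cy"])/p["fy"]*z,z],-1)
    return (c-np.array(p["t"]))@np.array(p["R"])
E
python3 - <<'E'
from m import *
for n in("top","side"):
    p=grab_frame(n);W=cloud(p);print(n,p["fx"],"cam",-np.array(p["R"]).T@p["t"])
    I=p["image"].astype(int)
    ok=p["range_z"]>0
    m=ok&(W[...,0]>.48)&(W[...,0]<.66)&(W[...,1]>-.29)&(W[...,1]<-.1)
    P=W[m]
    h,e=np.histogram(P[:,2],np.arange(-.004,.09,.004));print("pile z",dict(zip(np.round(e[:-1]*1000).astype(int).tolist(),h.tolist())))
    b=P[(P[:,2]>.060)]
    for nm,q in(("near bar",b[b[:,0]<.56]),("far bars",b[b[:,0]>.56]),("flange",P[(P[:,2]>.034)&(P[:,2]<.046)])):
        r=cv2.minAreaRect((q[:,:2]*1000).astype(np.float32));print(nm,len(q),np.round(q.mean(0),4),r)
        print('  line',np.round(cv2.fitLine((q[:,:2]*1000).astype(np.float32),cv2.DIST_L2,0,.01,.01).ravel(),3))
    m=ok&(W[...,0]>.4)&(W[...,0]<.8)&(W[...,1]>.0)&(W[...,1]<.36)
    P=W[m]
    h,e=np.histogram(P[:,2],np.arange(-.004,.05,.003));print("roof z",dict(zip(np.round(e[:-1]*1000).astype(int).tolist(),h.tolist())))
    for lo,hi in((.012,.024),(.027,.034),(.034,.045)):
        q=P[(P[:,2]>lo)&(P[:,2]<hi)];r=cv2.minAreaRect((q[:,:2]*1000).astype(np.float32));print(lo,len(q),np.round(q.mean(0),4),r)
    for th in("shingle","roof_board","under2","grip"):
        for r in outline_of(p,th)[:2]: 
            q=W[r["region"]&ok];rr=cv2.minAreaRect((q[:,:2]*1000).astype(np.float32));print(th,round(r["confidence"],2),np.round(np.median(q,0),3),rr)
    x,y=(389,204) if n=="top" else (342,234)
    a=cv2.resize(p["image"][y-35:y+35,x-40:x+40],(400,350),interpolation=cv2.INTER_CUBIC)
    x,y=(271,195) if n=="top" else (287,180)
    c=cv2.resize(p["image"][y-50:y+50,x-57:x+57],(400,350),interpolation=cv2.INTER_CUBIC)
    cv2.imwrite(f"pics/c_{n}.png",np.hstack([a,c])[:,:,::-1])
E
```

```text
top 399.7956549324895 cam [0.41769371 0.01608539 1.28598587]
pile z {-4: 493, 0: 396, 4: 64, 8: 12, 12: 12, 16: 11, 20: 13, 24: 106, 28: 179, 32: 222, 36: 732, 40: 333, 44: 34, 48: 12, 52: 26, 56: 45, 60: 121, 64: 193, 68: 147, 72: 24, 76: 1, 80: 0, 84: 0}
near bar 173 [ 0.5295 -0.1888  0.0693] ((529.7928466796875, -188.31948852539062), (149.5724334716797, 10.434415817260742), 84.6505126953125)
  line [ 9.50000e-02  9.95000e-01  5.29452e+02 -1.88825e+02]
far bars 313 [ 0.6283 -0.2008  0.065 ] ((628.5790405273438, -201.05880737304688), (150.0710906982422, 22.45364761352539), 84.30469512939453)
  line [ 1.00000e-01  9.95000e-01  6.28259e+02 -2.00758e+02]
flange 1228 [ 0.5778 -0.1938  0.0389] ((584.8178100585938, -195.54238891601562), (165.2404022216797, 122.76432800292969), 85.31050872802734)
  line [ 9.30000e-02  9.96000e-01  5.77819e+02 -1.93769e+02]
roof z {-4: 1672, -1: 2537, 2: 1123, 5: 165, 8: 16, 11: 198, 14: 1127, 17: 1851, 20: 790, 23: 118, 26: 184, 29: 463, 32: 643, 35: 891, 38: 952, 41: 291, 44: 29}
0.012 4006 [0.54   0.1752 0.0181] ((591.4804077148438, 177.3396759033203), (
[... 2816 characters left out ...]
875), 2.3037431240081787)
roof_board 0.52 [ 0.568 -0.199  0.041] ((572.7666015625, -178.25967407226562), (187.5322265625, 99.96946716308594), 85.06965637207031)
under2 0.87 [ 0.618 -0.207  0.058] ((620.8582153320312, -204.77420043945312), (149.0824432373047, 17.67729949951172), 83.81659698486328)
under2 0.58 [ 0.638 -0.176  0.065] ((635.8859252929688, -196.1012725830078), (123.15791320800781, 9.2018461227417), 83.86267852783203)
grip 0.76 [ 0.568 -0.198  0.041] ((572.3682250976562, -173.29257202148438), (203.65757751464844, 104.27737426757812), 79.8621826171875)
grip 0.62 [ 0.579 -0.421  0.005] ((586.73193359375, -412.20135498046875), (170.3425750732422, 96.91539001464844), 64.9016342163086)
```

View pics/c_top.png

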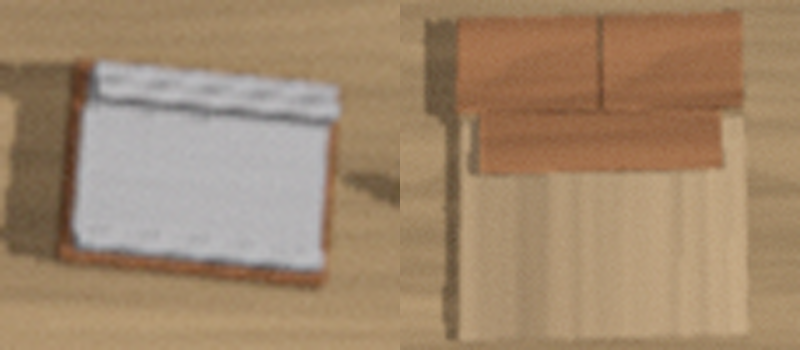

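The crop shows the flashing's bar at the bottom (row ~258) and the double far bars at the top. The shingle edge on the roof runs from (480,173) to (722,168), almost parallel to the image rows. I'll measure that edge to sub-pixel.

```bash
python3 - <<'E'
from m import *
p=grab_frame("top");I=p["image"].astype(float)
s=cv2.GaussianBlur(I,(0,0),.7);r=s[...,0]-s[...,2] # saturation-like
sat=(s[...,0]-s[...,2])/s[...,0]
def edges(us,v0,v1,z,ch):
    out=[]
    for u in us:
        g=np.diff(ch[v0:v1,u]);k=np.argmax(np.abs(g))
        if 0<k<len(g)-1:
            a,b,c=np.abs(g[k-1:k+2]);k=k+.5*(a-c)/(a-2*b+c)
        out.append(world(p,(u,v0+k+.5),z))
    q=np.array(out);f=np.polyfit(q[:,1],q[:,0],1);res=q[:,0]-np.polyval(f,q[:,1]);q=q[abs(res)<.003];return np.polyfit(q[:,1],q[:,0],1),len(q),res.std()
f,n,sd=edges(range(240,302),184,203,.027,sat);print("shingle edge yaw",-f[0],"x at y=.178",np.polyval(f,.178),n,sd)
f,n,sd=edges(range(236,310),230,250,.018,s[...,2]);print("board near",-f[0],np.polyval(f,.178),n,sd)
def vedge(vs,u0,u1,z,ch):
    out=[]
    for v in vs:
        g=np.abs(np.diff(ch[v,u0:u1]));k=np.argmax(g)
        out.append(world(p,(u0+k+.5,v),z))
    q=np.array(out);print("side edge y med",np.median(q[:,1]),"mean x",q[:,0].mean(), "slope",np.polyfit(q[:,0],q[:,1],1)[0])
vedge(range(182,191),227,243,.032,sat);vedge(range(182,191),298,311,.032,sat)
vedge(range(200,236),222,238,.018,s[...,2]);vedge(range(200,236),305,322,.018,s[...,2])
E
```

```text
shingle edge yaw 0.031726603485828765 x at y=.178 0.6094509470273389 62 0.00039089009957942876
board near 0.02236288928522196 0.45916641717468853 71 0.0020907865580481275
side edge y med 0.287845862773249 mean x 0.6322423660448808 slope 0.11690613016691061
side edge y med 0.06823804683699179 mean x 0.6335095079739194 slope 0.1758706472629027
side edge y med 0.30646256386391957 mean x 0.5330034082788375 slope 0.014354563395431764
side edge y med 0.04540655043892074 mean x 0.5345210134876726 slope 0.01712300545215138
```

View pics/c_side.png

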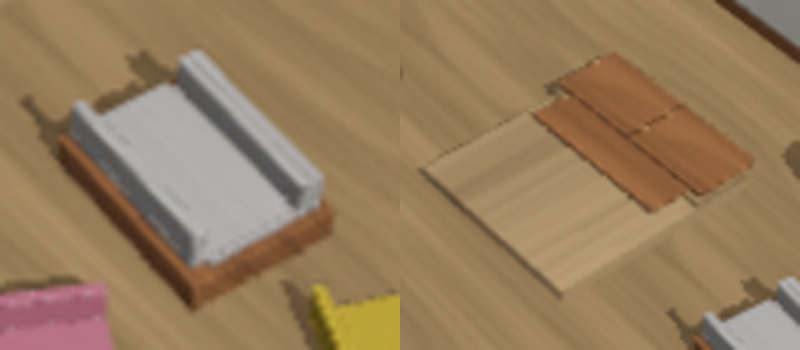

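```bash
python3 -m creep '[[[0,-0.04,-0.0163,0,0,0,0],[0,-0.04,-0.0163,0,0,0,0],[0,-0.04,-0.0163,0,0,0,0],[0,-0.04,-0.0163,0,0,0,0],[0,-0.04,-0.0163,0,0,0,0],[0,-0.04,-0.0163,0,0,0,0],[0,-0.04,-0.0163,0,0,0,0],[0,-0.04,-0.0163,0,0,0,0],[0,-0.04,-0.0163,0,0,0,0],[0,-0.04,-0.0163,0,0,0,0]]]' 60
python3 -m creep '[[[0,0,0,0,0,0,8.13],[0,0,0,0,0,0,8.13],[0,0,0,0,0,0,8.13],[0,0,0,0,0,0,8.13],[0,0,0,0,0,0,8.13],[0,0,0,0,0,0,8.13],[0,0,0,0,0,0,8.13],[0,0,0,0,0,0,8.13],[0,0,0,0,0,0,8.13],[0,0,0,0,0,0,8.13]]]'
cat >> h.py <<'E'
from scipy.spatial.transform import Rotation as Rn
def to(pos,yaw,quiet=False):
    s=observe();R=Rn.from_euler('xyz',s["tool_rot"]);D=Rn.from_euler('xyz',[np.pi,0,yaw])
    print("t",round(s["clock"],2),"pos",np.round(s["position"],4),"rot",np.round(s["tool_rot"],3),"w",round(s["grip_width"],4),"ff",round(s["finger_force"],1),"F",np.round(s["force"],1))
    print("shift (tool now)",np.round(R.inv().apply(np.array(pos)-s["position"]),4),"turn deg",np.round(np.degrees((R.inv()*D).as_rotvec()),2),"shift(after turn)",np.round(D.inv().apply(np.array(pos)-s["position"]),4))
E
python3 -c "
from h import *
to([.5295,-.189,.12],1.476);print(np.round(observe()['qpos'],2))"
```

```text
clock: 2.65
position: [0.5024, 0.3485, 0.2315]
tool_rot: [3.141, 0.0, 2.894]
force: [0.9, 0.3, 0.1]
grip_width: 0.0429
finger_force: 0.0
clock: 3.65
position: [0.5011, 0.3498, 0.2314]
tool_rot: [3.142, -0.0, 1.469]
force: [-1.2, -0.4, -0.1]
grip_width: 0.0428
finger_force: 0.0
t 3.65 pos [0.5011 0.3498 0.2314] rot [ 3.142 -0.     1.469] w 0.0428 ff 0.0 F [-1.2 -0.4 -0.1]
shift (tool now) [-0.5332  0.083   0.1113] turn deg [ 0.   -0.01 -0.4 ] shift(after turn) [-0.5337  0.0793  0.1114]
[-0.97  0.53  0.39  1.65 -0.23  1.   -0.6 ]
```

```bash
python3 -m creep '[[[0,-0.044,0.0064,0,0,0,-0.04],[0,-0.044,0.0064,0,0,0,-0.04],[0,-0.044,0.0064,0,0,0,-0.04],[0,-0.044,0.0064,0,0,0,-0.04],[0,-0.044,0.0064,0,0,0,-0.04],[0,-0.044,0.0064,0,0,0,-0.04],[0,-0.044,0.0064,0,0,0,-0.04],[0,-0.044,0.0064,0,0,0,-0.04],[0,-0.044,0.0064,0,0,0,-0.04],[0,-0.044,0.0064,0,0,0,-0.04]]]' >/dev/null
python3 -m creep '[[[0,-0.044,0.0064,0.02,0,0,0],[0,-0.044,0.0064,0.02,0,0,0],[0,0,0,0.02,0,0,0],[0,0,0,0.02,0,0,0],[0,0,0,0.02,0,0,0],[0,0,0,0,0,0,0],[0,0,0,0,0,0,0]]]' >/dev/null
python3 - <<'E'
from m import *
to([.5295,-.189,.044],1.476)
p=grab_frame("side");save(p,"s1.png")
E
```

```text
t 5.35 pos [ 0.529  -0.1832  0.1317] rot [-3.141  0.     1.482] w 0.0426 ff 0.0 F [-0.6 -0.2  0.2]
shift (tool now) [-0.0057  0.001   0.0877] turn deg [-0.01  0.01  0.32] shift(after turn) [-0.0057  0.001   0.0877]
```

```bash
python3 -m creep '[[[0,-0.0057,0.001,0.02,0,0,0.3],[0,0,0,0.02,0,0,0],[0,0,0,0.02,0,0,0],[0,0,0,0.012,0,0,0],[0,0,0,0.008,0,0,0],[0,0,0,0.006,0,0,0],[0,0,0,0,0,0,0],[0,0,0,0,0,0,0]]]' >/dev/null
python3 - <<'E'
from m import *
to([.5295,-.189,.045],1.476)
p=grab_frame("side");x,y=330,230
cv2.imwrite("pics/s2.png",cv2.resize(p["image"][y-60:y+60,x-80:x+80],(800,600),interpolation=cv2.INTER_CUBIC)[:,:,::-1])
E
```

```text
t 6.2 pos [ 0.5297 -0.189   0.0458] rot [3.141 0.    1.477] w 0.0425 ff 0.0 F [0.3 1.2 0.7]
shift (tool now) [-0.0001 -0.0002  0.0008] turn deg [0.04 0.01 0.03] shift(after turn) [-0.0001 -0.0002  0.0008]
```

View pics/s2.png

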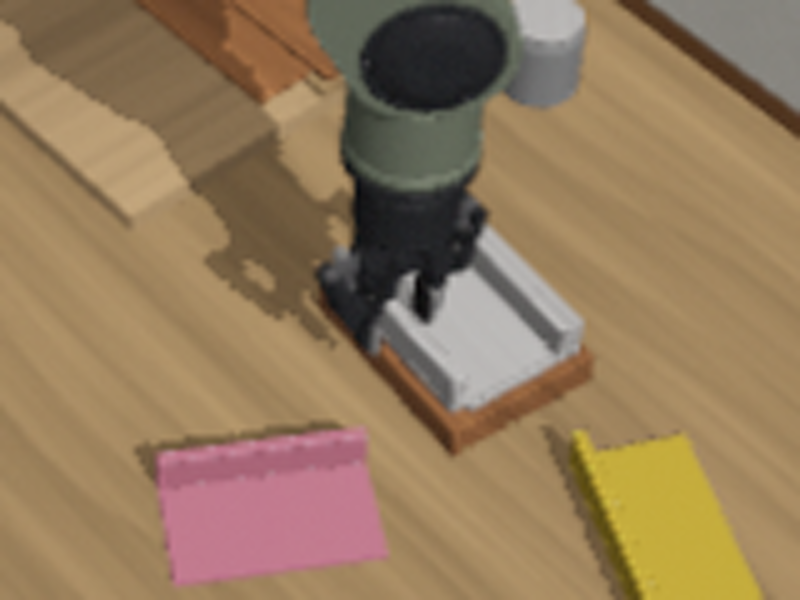

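The fingers straddle the bar, one behind it at (375,330) and one in front at (428,300), so I close now.

```bash
python3 -m creep '[[[1,0,0,0,0,0,0],[1,0,0,0,0,0,0],[1,0,0,0,0,0,0],[1,0,0,0,0,0,0],[1,0,0,0,0,0,0],[1,0,0,0,0,0,0],[1,0,0,0,0,0,0]]]' 80
python3 -m creep '[[[1,0,0,-0.004,0,0,0],[1,0,0,-0.008,0,0,0],[1,0,0,-0.012,0,0,0],[1,0,0,-0.015,0,0,0],[1,0,0,-0.015,0,0,0],[1,0,0,0,0,0,0],[1,0,0,0,0,0,0],[1,0,0,0,0,0,0]]]'
python3 - <<'E'
from m import *
to([.5295,-.189,.1],1.476)
p=grab_frame("side");x,y=330,230
cv2.imwrite("pics/s3.png",cv2.resize(p["image"][y-60:y+60,x-80:x+80],(800,600),interpolation=cv2.INTER_CUBIC)[:,:,::-1])
E
```

```text
clock: 6.95
position: [0.5296, -0.1889, 0.0458]
tool_rot: [3.141, -0.0, 1.476]
force: [-1.3, 2.6, 6.6]
grip_width: 0.0087
finger_force: 78.2
clock: 7.75
position: [0.5293, -0.1886, 0.099]
tool_rot: [-3.141, -0.0, 1.477]
force: [0.1, -0.4, -1.6]
grip_width: 0.0083
finger_force: 78.1
t 7.75 pos [ 0.5293 -0.1886  0.099 ] rot [-3.141 -0.     1.477] w 0.0083 ff 78.1 F [ 0.1 -0.4 -1.6]
shift (tool now) [-0.0003  0.0003 -0.001 ] turn deg [-0.03 -0.01  0.04] shift(after turn) [-0.0003  0.0003 -0.001 ]
```

View pics/s3.png

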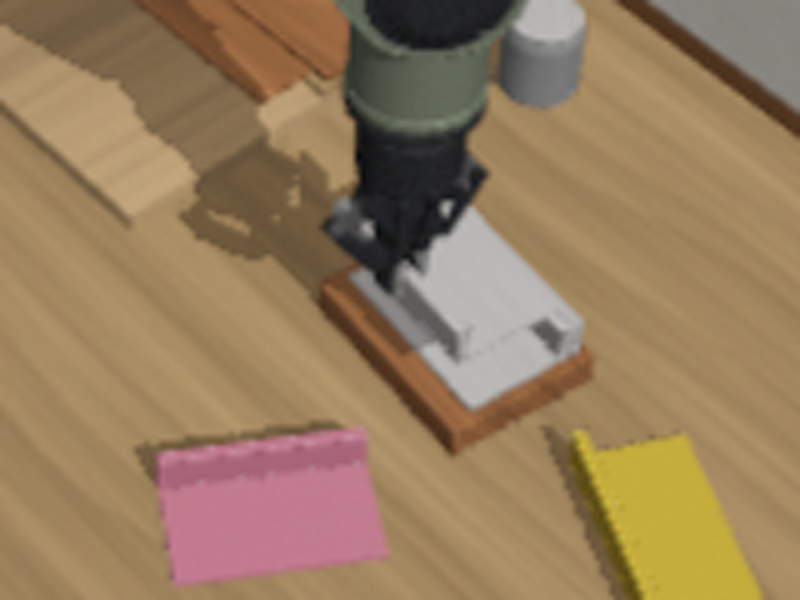

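It holds level: the bar end is at (455,340), with the flange clear of the pile and the two lower flashings still in place. Next I carry it to the board in front of the shingle.

```bash
python3 -m creep '[[[1,0.03,-0.0057,0,0,0,0],[1,0.04,-0.0076,0,0,0,0],[1,0.04,-0.0076,0,0,0,0],[1,0.04,-0.0076,0,0,0,0],[1,0.04,-0.0076,0,0,0,0],[1,0.04,-0.0076,0,0,0,0],[1,0.04,-0.0076,0,0,0,0],[1,0.04,-0.0076,0,0,0,0],[1,0.03,-0.0057,0,0,0,0],[1,0.02,-0.0038,0,0,0,0]]]' > /dev/null
python3 -m creep '[[[1,0,0,0,0,0,-3.5],[1,0,0,0,0,0,-3.4],[1,0,0,0.02,0,0,0],[1,0,0,0.02,0,0,0],[1,0,0,0,0,0,0],[1,0,0,0,0,0,0],[1,0,0,0,0,0,0]]]'
python3 - <<'E'
from m import *
to([.499,.175,.031],1.598)
p=grab_frame("top");q=grab_frame("side")
a=cv2.resize(p["image"][145:245,215:325],(440,400),interpolation=cv2.INTER_CUBIC)
b=cv2.resize(q["image"][125:225,230:330],(360,400),interpolation=cv2.INTER_CUBIC)
cv2.imwrite("pics/s4.png",np.hstack([a,b])[:,:,::-1])
for P in(p,q):
  W=cloud(P);I=P["image"].astype(int)
  gray=(abs(I[...,0]-I[...,2])<14)&(I.mean(-1)>110)
  m=gray&(W[...,0]>.45)&(W[...,0]<.66)&(W[...,1]>.05)&(W[...,1]<.3)&(W[...,2]>.035)&(W[...,2]<.12)
  r=cv2.minAreaRect((W[m][:,:2]*1000).astype(np.float32));print(m.sum(),r,np.median(W[m],0))
  A=np.c_[W[m][:,:2]-[.55,.175],np.ones(m.sum())];print(np.linalg.lstsq(A,W[m][:,2],rcond=None)[0])
E
```

```text
clock: 9.5
position: [0.4956, 0.176, 0.06]
tool_rot: [3.141, -0.0, 1.597]
force: [0.1, 0.7, -1.6]
grip_width: 0.0084
finger_force: 78.1
t 9.5 pos [0.4956 0.176  0.06  ] rot [ 3.141 -0.     1.597] w 0.0084 ff 78.1 F [ 0.1  0.7 -1.6]
shift (tool now) [-0.0011  0.0033  0.029 ] turn deg [ 0.04 -0.01 -0.07] shift(after turn) [-0.0011  0.0033  0.029 ]
416 ((535.8944091796875, 128.45545959472656), (88.23359680175781, 49.52934265136719), 2.622351884841919) [0.53816997 0.12629443 0.05377012]
[-0.19579397 -0.05324147  0.05160329]
351 ((533.434814453125, 166.8908233642578), (97.31295013427734, 142.20352172851562), 2.2628016471862793) [0.54037919 0.14525427 0.05495496]
[-0.34305947  0.03265026  0.05615919]
```

View pics/s4.png

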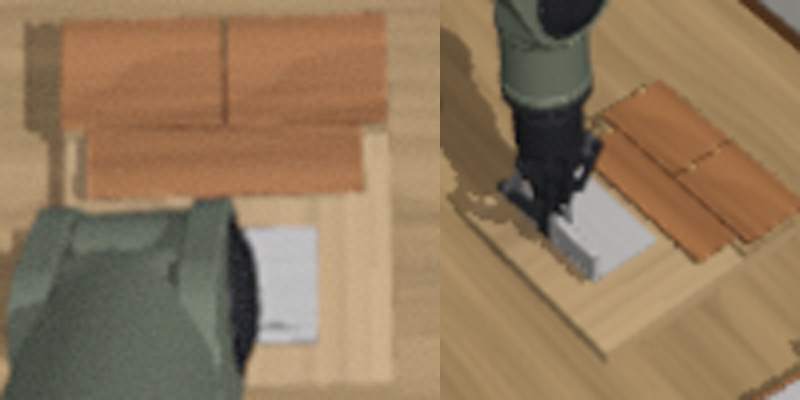

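The right half of the flashing shows level with its front edge at row ~202 of the full image, before the shingle edge and parallel to it. I check tilt and front edge on the flange alone.

```bash
cat > t.py <<'E'
from m import *
def flange(x0,x1,zmax=.07,zmin=.03):
  for n in("top","side"):
    P=grab_frame(n);W=cloud(P);I=P["image"].astype(int)
    gray=(abs(I[...,0]-I[...,2])<14)&(I.mean(-1)>110)
    g=gray&(W[...,1]>.05)&(W[...,1]<.3)&(W[...,2]>zmin)&(W[...,2]<zmax)&(W[...,0]>.45)
    m=g&(W[...,0]>x0)&(W[...,0]<x1)
    A=np.c_[W[m][:,:2]-[(x0+x1)/2,.11],np.ones(m.sum())];c=np.linalg.lstsq(A,W[m][:,2],rcond=None)[0]
    print(n,m.sum(),"z,slopes",np.round(c,4),"right end y",np.percentile(W[g][:,1],1),"front x",np.percentile(W[g][:,0],99))
E
python3 - <<'E'
from t import *
flange(.51,.572)
E
```

```text
top 287 z,slopes [0.0111 0.0083 0.0533] right end y 0.10476559528030953 front x 0.579058570676495
side 245 z,slopes [-0.0062 -0.0153  0.0548] right end y 0.05279605656525381 front x 1.5695551997215562
```

```bash
python3 -m creep '[[[1,0,0,0.012,0,0,0],[1,0,0,0.01,0,0,0],[1,0,0,0.006,0,0,0],[1,0,0,0.001,0,0,0],[1,0,0,0,0,0,0],[1,0,0,0,0,0,0]]]'
for i in 1 2; do python3 -m creep '[[[1,0,0,0.001,0,0,0],[1,0,0,0,0,0,0],[1,0,0,0,0,0,0]]]' | grep -E "pos|force"; done
```

```text
clock: 10.3
position: [0.4954, 0.176, 0.0304]
tool_rot: [3.141, -0.0, 1.597]
force: [0.6, 0.5, -2.0]
grip_width: 0.0086
finger_force: 78.4
position: [0.4953, 0.1761, 0.0294]
force: [-0.3, -0.7, -0.7]
finger_force: 78.4
position: [0.4952, 0.176, 0.0283]
force: [-0.9, 0.4, -1.1]
finger_force: 78.4
```

```bash
for i in 1 2; do python3 -m creep '[[[1,0,0,0.001,0,0,0],[1,0,0,0,0,0,0],[1,0,0,0,0,0,0]]]' | grep -E "pos|force"; done
```

```text
position: [0.4953, 0.176, 0.0278]
force: [-3.6, -0.4, 13.2]
finger_force: 80.4
position: [0.4954, 0.176, 0.0278]
force: [-10.9, -2.5, 39.9]
finger_force: 84.4
```

Touchdown at TCP z 0.0278. I raise 1 mm above contact and slide in.

```bash
python3 -m creep '[[[1,0,0,-0.0027,0,0,0],[1,0,0,0,0,0,0],[1,0,0.007,0,0,0,0],[1,0,0.007,0,0,0,0],[1,0,0.007,0,0,0,0],[1,0,0.007,0,0,0,0],[1,0,0.007,0,0,0,0],[1,0,0,0,0,0,0]]]'
python3 -c "
from t import *
to([.561,.177,.029],1.598)
flange(.545,.6,.04,.01)"
```

```text
clock: 12.3
position: [0.5312, 0.1768, 0.0289]
tool_rot: [3.141, 0.0, 1.597]
force: [0.3, -1.2, -1.8]
grip_width: 0.0083
finger_force: 78.3
t 12.3 pos [0.5312 0.1768 0.0289] rot [3.141 0.    1.597] w 0.0083 ff 78.3 F [ 0.3 -1.2 -1.8]
shift (tool now) [-0.0006  0.0298 -0.0001] turn deg [ 0.04  0.01 -0.08] shift(after turn) [-0.0006  0.0298 -0.0001]
top 230 z,slopes [ 0.0067 -0.0046  0.0221] right end y 0.10436861741001181 front x 0.6090478522050443
side 199 z,slopes [-0.0368 -0.0068  0.0233] right end y 0.05383297025190581 front x 1.5693862491929331
```

```bash
python3 -m creep '[[[1,0,0.006,0,0,0,0],[1,0,0.006,0,0,0,0],[1,0,0.006,0,0,0,0],[1,0,0.006,0,0,0,0],[1,0,0.005,0,0,0,0],[1,0,0,0,0,0,0],[1,0,0,0,0,0,0]]]'
python3 - <<'E'
from t import *
to([.561,.177,.029],1.598)
flange(.575,.602,.04,.01)
p=grab_frame("top");q=grab_frame("side")
a=cv2.resize(p["image"][145:245,215:325],(440,400),interpolation=cv2.INTER_CUBIC)
b=cv2.resize(q["image"][125:225,230:330],(360,400),interpolation=cv2.INTER_CUBIC)
cv2.imwrite("pics/s5.png",np.hstack([a,b])[:,:,::-1])
E
```

```text
clock: 13.1
position: [0.5591, 0.1776, 0.0289]
tool_rot: [-3.141, 0.0, 1.597]
force: [-0.3, 0.8, -0.2]
grip_width: 0.0086
finger_force: 78.3
t 13.1 pos [0.5591 0.1776 0.0289] rot [-3.141  0.     1.597] w 0.0086 ff 78.3 F [-0.3  0.8 -0.2]
shift (tool now) [-0.0007  0.0019 -0.0001] turn deg [-0.02  0.   -0.07] shift(after turn) [-0.0007  0.0019 -0.0001]
top 113 z,slopes [-0.0102 -0.0235  0.0225] right end y 0.10444932479174356 front x 0.6093369892658156
side 73 z,slopes [-0.0925  0.0011  0.023 ] right end y 0.05460640247731932 front x 1.5715812687888424
```

View pics/s5.png

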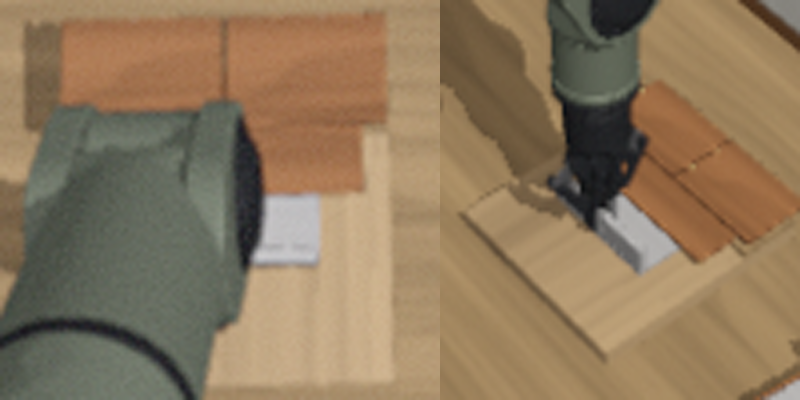

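The flange is in with the shingle lying flat: its near edge stays at row ~193 of the full image and the flange disappears squarely beneath it. Now I press down.

```bash
python3 -m creep '[[[1,0,0,0.001,0,0,0],[1,0,0,0.0008,0,0,0],[1,0,0,0,0,0,0],[1,0,0,0,0,0,0],[1,0,0,0,0,0,0],[1,0,0,0,0,0,0]]]'
```

```text
clock: 13.9
position: [0.5592, 0.1777, 0.0279]
tool_rot: [3.142, -0.0, 1.597]
force: [-5.4, -0.7, 14.5]
grip_width: 0.0083
finger_force: 80.5
```

```bash
python3 -m creep '[[[1,0,0,0.0002,0,0,0],[1,0,0,0,0,0,0],[1,0,0,0,0,0,0],[1,0,0,0,0,0,0],[1,0,0,0,0,0,0]]]'
python3 - <<'E'
from t import *
flange(.575,.602,.04,.01)
p=grab_frame("top");W=cloud(p);m=(W[...,0]>.612)&(W[...,0]<.655)&(W[...,1]>.075)&(W[...,1]<.11)
print("shingle z",np.median(W[m][:,2]));print(observe()["force"]);print(job_done())
E
```

```text
clock: 14.4
position: [0.5592, 0.1778, 0.0279]
tool_rot: [3.142, -0.001, 1.597]
force: [-5.8, -1.3, 18.8]
grip_width: 0.0083
finger_force: 81.4
top 110 z,slopes [ 0.0146 -0.0009  0.021 ] right end y 0.10463051230856624 front x 0.6095545080911879
side 75 z,slopes [-0.1134 -0.0094  0.0229] right end y 0.05406130551674609 front x 1.5692850913168193
shingle z 0.03158837588536658
[-6.64582112 -0.78204382 18.89428515]
the job is handed in; nothing more can be done
None
```

The job is handed in at about 14.6 s: the top flashing's front edge is about 35 mm under the shingle by my measurements, square and centred, still gripped (about 80 N) and pressed flat on the board with about 19 N; the shingle is lying flat, and no verdict was returned.

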